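# Lock the cup tray home past its spring pin

### The arm

A 6-joint arm with a two-finger parallel gripper is mounted at the origin on the work surface. World frame = base frame: x ahead of the robot, y to its left, z up, the work surface at z = 0. Lengths are in m, angles in rad, forces in N, time in s.
With the tool pointing down it reaches from about 0.375 to 0.975 m from the base axis. Payload 3.8 kg.
Tool frame: the origin (TCP) lies between the finger pads; the fingertips stand 19 mm ahead of it and the grasp point (between the pads) is the TCP (ctrl.tcp_to_tips is the distance from the TCP to the fingertips, in m); z points along the fingers, y is the line along which they close (so a half turn about z gives the same grasp; the last joint's range is limited). The gripper opens to 85 mm and grips with 20 to 120 N. Pads are 22 mm wide; open, the fingers measure 114 mm over their backs; the gripper's body (76 mm by 85 mm) begins 54 mm behind the grasp point. The pads swing forward as they close: fully open they stand 13 mm farther back than shut.
Start: joints at [1.159, 0.264, 1.604, -0, 1.274, -0.037], TCP at [0.247, 0.628, 0.25] pointing down, gripper open.
Joint ranges: [-2.63, 2.63], [-0.94, 2.18], [0.31, 2.57], [-1.31, 4.45], [0, 2.66], [-2.55, 2.55]. Speed limits (rad/s): [2.57, 2.57, 3.14, 3.14, 3.14, 3.14].

### API

Orientations are given as a rotation vector (axis times angle).
In Python, from rig import read_state, read_camera, hand_in, ctrl gives the robot as it stands.
- The arm moves only by the tool play_rows, never from a script. Its argument "targets" is a list of rows, each an object of numbers: "rx", "ry", "rz": the turn, a rotation vector about the tool's x, y, z in rad; "dx", "dy", "dz": the shift along the tool's x, y, z in cm; "hand": the closure in counts, from 0 (fully open) to 255 (shut). A call has 1 to 20 rows; each row is the pose to reach, as a shift and turn from the pose commanded when the call began, along the tool's axes at that moment; what a row does not reach only later rows make up. A row lasts 1/12 s, in which the tool goes at most 41.7 mm and 7.16 degrees, less where a joint would pass 70% of its speed; a pose out of reach is approached as far as the arm can. A call with a gripper value outside its range is refused whole. The fingers move at their own pace and stop on an object; the grip force is fixed at half the most. Time passes only in rows, so rows that repeat a pose let the fingers close. It gives the time, the measured TCP pose, the force, the opening and the grip force at its end, in the units of the state.
- read_state(): the state, without advancing time (a new reading comes with each control period).
- read_camera(name): name is "scene" or "top" or "wrist"; returns a dict with "color" (420x560x3 uint8, red, green, blue), "depth" (420x560 float32, m along the optical axis (not along the pixel's ray), 0 where there is no reading), "camera_matrix" (3x3 intrinsics, pixels), "extrinsics" (4x4, takes a point from world to camera coordinates); the wrist camera has in their place "mount" (4x4, takes a point from camera to tool coordinates, whose origin is the TCP and whose axes are the flange's). Camera axes: x right, y down, z forward; pixel columns grow to the right and rows downward; lengths in m; the calibration is good to about 2 mm. A picture is of the moment at which its call begins: read the wrist's pose just before it.
- hand_in(): hands the job in; it is judged then, once.
The state is a dict: "clock": time; "qpos": joint angles; "joint_vel": joint speeds; "joint_torque": joint torques, N m; "eef_pos": TCP position; "tcp_rot": TCP orientation; "ft_force": force on the tool from outside, world axes, zero at the start; "moment": the same for the moment, N m; "finger_gap": finger opening in m; "finger_force": force on a finger pad.
Only numpy, scipy, OpenCV 4.12 (cv2) and the standard library are available. Lean on these libraries where they do the work, as an engineer would, in place of code of your own. Each camera call takes 0.05 s, during which the arm holds its last target. There are 200 camera calls.

### The job

On the tinting station's loading slide, press the long spring release bar down with the fingertips behind the tray and, keeping the bar held down so that its stop pin stays clear of the tray, push the tray by its back plate along the slide until it is fully home against the end block. Then let the bar up, so that the pin springs into the tray's window and locks it, and move clear. Only press and push: do not lift the tray, do not touch the cup standing on it, and leave the bottle, the tin and the spatula where they are.

Things in the scene. Friction and masses are not known exactly. Their poses are not given: they have to be found in the camera images.
- slide_base: Fixed slide: black base plate 330 x 130 x 6 mm, a guide rail along each long side (top 22 mm above the bench, inner faces at y = +-50 mm), and at the +x end a grey end block (top 56 mm above the bench, face at x = 147.5 mm). Origin: centre of the underside, on the bench. +x: the way the tray is pushed home; z up. Place and yaw vary.
- release_bar (a joint): Travel of the spring release bar, m: 0 = up, 0.012 = fully down on its stop. Flat steel strip on the slide's centre line, 290 mm long (slide x -155 to +135 mm), 36 mm wide, top 25 mm above the bench when up. It moves straight down wherever pressed: 2 N to start, 5 N fully down, springs back when let go. Its pin clears the tray when it is down 7 mm or more.
- bar_end (a point): Middle of the free end of the release bar, on its top face: slide x = -155 mm, y = 0; 25 mm above the bench when the bar is up. Moves with the bar.
- pin_top (a point): Centre of the top of the stop pin, a steel block fixed on the bar, 8 mm (x) by 16 mm (y), at slide x = 125 mm, y = 0; its top is 12 mm above the bar's, so 37 mm above the bench when up. Up, it blocks the tray's front edge (the underside of the tray's deck is 30 mm above the bench).
- tray: Loose aluminium tray 160 (x) x 96 mm, about 0.5 kg, bridging the bar on two side runners between the rails (2 mm play each side), deck top 34 mm above the bench, four pegs for the cup. Origin: centre of the underside, 6 mm above the bench; x as the slide's. Starts short of the pin, origin at slide x = -20 to 35 mm; home against the end block at 67.5 mm.
- tray_back (a point): Centre of the rear (pushing) face of the tray's upright back plate: tray x = -80 mm, y = 0, 46 mm above the bench. The plate is 6 mm thick, 80 mm wide and stands from 30 to 62 mm above the bench. Sliding the tray takes about 2 to 6 N.
- tray_window (a point): Centre of the window in the tray's deck, 16 mm (x) by 24 mm (y), on the deck's top face, tray x = 58 mm, 34 mm above the bench. At home the pin stands in it, top 3 mm above the deck.
- cup: Squat white mixing cup, open at the top, 64 mm across the rim, 45 mm high, about 60 g, standing loose between the pegs on the tray (at tray x = 4 mm); its rim is 79 mm above the bench. Origin: centre of its underside. Not to be touched; it rides along.
- toner_bottle: Bystander: closed grey bottle, 52 mm across, 130 mm high, standing on the bench; origin centre of the underside. Leave alone.
- paint_tin: Bystander: closed steel tin, 72 mm across, 75 mm high, standing on the bench; origin centre of the underside. Leave alone.
- spatula: Bystander: spatula 190 mm long lying flat on the bench along its x. Leave alone.
Things that resemble listed ones, but are neither listed nor needed, are in the scene too. Of the things shaped like the tray, the aluminium one is meant.

How it is judged:
By the outcome, as a careful person would: the job done as asked, in the order asked, and still so for the second after the job is handed in, with the robot touching nothing.
It also fails if it takes over 38 s, if anything falls off the work surface, if the arm or the gripper's body presses on something with over 40 N, if the wrist force passes 120 N, or if a joint passes its speed limit or range.

## Working session

There is one attempt and no reset: what is moved stays moved. The work goes in short steps, Python scripts to look and compute and a tool call to move; the robot and the scene stay as the last step left them, time stands still between calls to the robot, and variables do not carry over. Pictures are saved under pics/ and viewed, at most 10 in all, crops included, and the job is handed in when it is done.

Besides the shell and the picture viewer there is one more tool, called after ">>>" by a JSON object that holds its "method" and its "body". play_rows: Moves the arm, as the interface text tells. Its arguments: {"type":"object","properties":{"targets":{"type":"array","items":{"type":"object","properties":{"rx":{"type":"number"},"ry":{"type":"number"},"rz":{"type":"number"},"dx":{"type":"number"},"dy":{"type":"number"},"dz":{"type":"number"},"hand":{"type":"number"}}}}},"required":["targets"]}

```bash
mkdir -p pics; ls; python3 - <<'E'
from rig import read_state, read_camera, ctrl
import cv2,numpy as np,pickle
s=read_state();print({k:np.round(v,3) for k,v in s.items()},ctrl.tcp_to_tips)
d={}
for n in("scene","top"):
    c=read_camera(n);d[n]=c;cv2.imwrite(f"pics/{n}0.png",c["color"][:,:,::-1])
    print(n,c["camera_matrix"].round(1).tolist(),c["extrinsics"].round(3).tolist())
pickle.dump(d,open("c0.pkl","wb"))
E
```

```text
pics
{'clock': np.float64(0.0), 'qpos': array([ 1.159,  0.265,  1.605,  0.   ,  1.274, -0.037]), 'joint_vel': array([ 0.   ,  0.001, -0.   ,  0.   , -0.001,  0.001]), 'joint_torque': array([-2.0000e-03, -5.1511e+01, -3.6731e+01, -0.0000e+00,  1.3000e-02,
       -0.0000e+00]), 'eef_pos': array([0.247, 0.627, 0.249]), 'tcp_rot': array([-0.585, -3.086,  0.004]), 'ft_force': array([-0.24 ,  0.183, -0.125]), 'moment': array([ 0.017,  0.021, -0.027]), 'finger_force': np.float64(0.0), 'finger_gap': np.float64(0.086)} 0.019
scene [[397.2, 0.0, 286.4], [0.0, 397.2, 215.1], [0.0, 0.0, 1.0]] [[-0.284, 0.959, 0.003, 0.032], [0.624, 0.187, -0.759, -0.327], [-0.728, -0.214, -0.651, 1.404], [0.0, 0.0, 0.0, 1.0]]
top [[390.4, 0.0, 283.7], [0.0, 390.4, 196.1], [0.0, 0.0, 1.0]] [[0.016, -1.0, -0.008, 0.105], [-0.991, -0.015, -0.134, 0.545], [0.134, 0.011, -0.991, 0.707], [0.0, 0.0, 0.0, 1.0]]
```

View pics/top0.png

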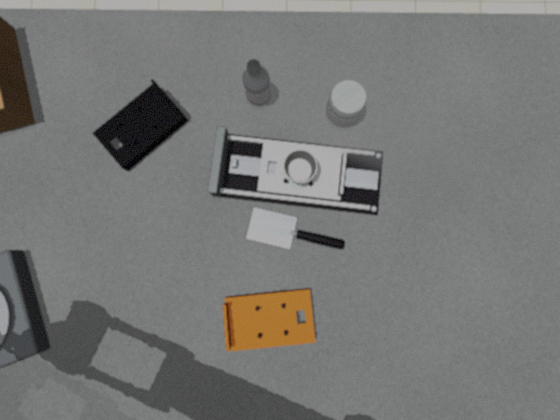

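View pics/scene0.png

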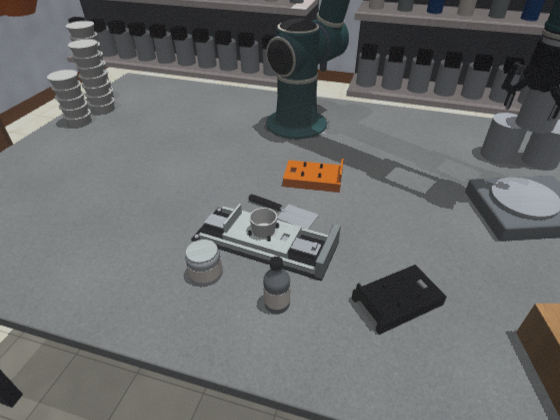

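The top view shows the slide at (215–382, 128–213), with its end block on the left (col 217), the aluminium tray at cols 258–348, and the free bar at right (cols 346–378, row 179). The scene view agrees: the tin and bottle stand on the far side. Next I'll measure from an enlarged crop.

```bash
cat > h.py <<'E'
import numpy as np
def ray(c,u,v,z):
    K=c["camera_matrix"];E=c["extrinsics"];R=E[:3,:3];t=E[:3,3]
    o=-R.T@t;d=R.T@np.linalg.solve(K,[u,v,1.])
    return o+d*(z-o[2])/d[2]
def proj(c,p):
    q=c["extrinsics"][:3,:3]@p+c["extrinsics"][:3,3];q=c["camera_matrix"]@q;return q[:2]/q[2]
E
python3 - <<'E'
import pickle,cv2,numpy as np
from h import *
c=pickle.load(open("c0.pkl","rb"))["top"]
im=c["color"][:,:,::-1]
cv2.imwrite("pics/crop.png",cv2.resize(im[120:220,200:390],None,fx=4,fy=4,interpolation=cv2.INTER_CUBIC))
g=im.max(2)
# black base + all: tan/rail bright mask
m=((g>150).astype(np.uint8)); m[:120]=0;m[220:]=0;m[:,:200]=0;m[:,390:]=0
n,l,st,ce=cv2.connectedComponentsWithStats(m)
for i in range(1,n):
    if st[i,4]>25: print(st[i],ce[i].round(1),cv2.minAreaRect(np.argwhere(l==i)[:,::-1].astype(np.float32)))
m=(g<45).astype(np.uint8); m[:120]=0;m[220:]=0;m[:,:200]=0;m[:,395:]=0
p=np.argwhere(m)[:,::-1].astype(np.float32);print(cv2.minAreaRect(p))
for (u,v) in [(343,155),(362,179),(379,180),(217,160)]: print(u,v,im[v,u],c["depth"][v,u])
E
```

```text
[ 230  136  144   64 4186] [294.5 168.1] ((299.2022399902344, 168.98025512695312), (143.01193237304688, 51.18112564086914), 6.519802093505859)
[345 169  33  20 532] [361.1 178.4] ((361.1280822753906, 178.34754943847656), (31.693851470947266, 16.785593032836914), 6.34019136428833)
[224 189 146  20 459] [296.5 198.8] ((296.4474182128906, 198.95547485351562), (145.99290466308594, 3.40051531791687), 6.581944942474365)
[251 208  46  12 344] [269.  215.2] ((273.5, 213.5), (11.0, 45.0), 90.0)
((300.2518310546875, 176.0994110107422), (161.021240234375, 62.40829086303711), 8.820379257202148)
343 155 [141 141 139] 0.7275568
362 179 [172 168 166] 0.76025724
379 180 [53 48 50] 0.777068
217 160 [137 137 131] 0.735972
```

View pics/crop.png

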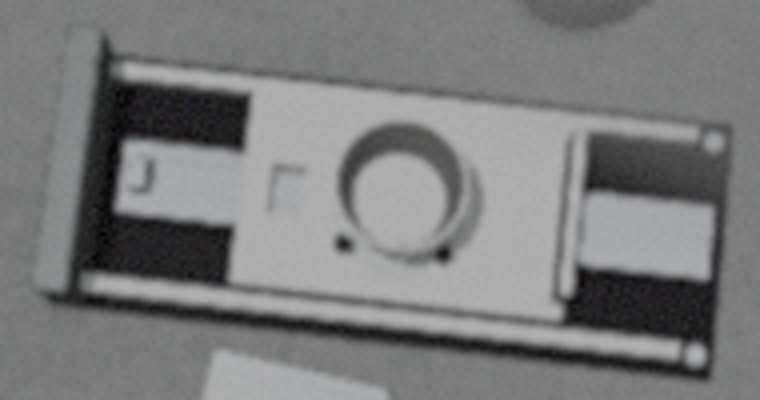

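The crop shows the bar's free end at about (712, 241) in crop pixels, the plate's rear top edge at about (580, 216), the end block's inner top edge at about (104, 35)–(72, 295), and the pin at (145, 172) to the left of the tray.

```bash
python3 - <<'E'
import pickle,numpy as np
from h import *
from rig import read_state
from scipy.spatial.transform import Rotation as R
c=pickle.load(open("c0.pkl","rb"))["top"]
f=lambda x,y,z: ray(c,200+x/4-.375,120+y/4-.375,z)
a=np.radians(6.5);mid=np.array([296.45,198.96]);e=np.array([np.cos(a),np.sin(a)])*60
p1=ray(c,*(mid-e),.022);p2=ray(c,*(mid+e),.022);d=(p1-p2)/np.linalg.norm(p1-p2);print("rail yaw",np.degrees(np.arctan2(d[1],d[0])))
# far rail (upper): two points along crop
q1=f(110,70,.022);q2=f(700,133,.022);d2=q1-q2;print("yaw2",np.degrees(np.arctan2(d2[1],d2[0])), "rail mid", ((p1+p2)/2).round(4))
be=f(712.5,241,.025);bk=f(580.5,216,.062);pin=f(147,173,.037);bl=f(88,165,.056)
print("barend",be,"back",bk,"pin",pin,"block",bl)
d=d/np.linalg.norm(d);n=np.array([-d[1],d[0],0])
for k,p in dict(back=bk,pin=pin,block=bl,r1=p1,q1=q1,q2=q2,deck1=f(245,190,.034)).items(): print(k,((p-be)@d).round(4)-.155,((p-be)@n).round(4))
s=read_state();M=R.from_rotvec(s["tcp_rot"]).as_matrix();print(M.round(3))
# scene-camera check of bar end
c2=pickle.load(open("c0.pkl","rb"))["scene"];print(proj(c2,be),proj(c2,pin),proj(c2,bk))
E
```

```text
rail yaw 84.31815548861947
yaw2 84.54052027859929 rail mid [0.5407 0.0896 0.022 ]
barend [ 0.58005657 -0.06832346  0.025     ] back [0.58418997 0.00113876 0.062     ] pin [0.6071513  0.20628192 0.037     ] block [0.60638592 0.23162259 0.056     ]
back -0.08549999999999999 0.0028
pin 0.12089999999999998 0.0002
block 0.14609999999999998 0.0035
r1 0.1147 0.0548
q1 0.1485 -0.0526
q2 -0.145 -0.0538
deck1 0.07319999999999999 0.0025
[[-0.931  0.366 -0.001]
 [ 0.366  0.931 -0.002]
 [ 0.    -0.002 -1.   ]]
[206.12403752 216.46260179] [311.96609464 242.87666094] [230.27493311 211.22464377]
```

>>> {"method": "play_rows", "body": {"targets": [{"dx":-6,"dy":-5,"rz":0.1,"hand":255},{"dx":-55.5,"dy":-49.3,"rz":1.293,"hand":255},{"dx":-55.5,"dy":-49.3,"rz":1.293,"hand":255},{"dx":-55.5,"dy":-49.3,"rz":1.293,"hand":255},{"dx":-55.5,"dy":-49.3,"rz":1.293,"hand":255},{"dx":-55.5,"dy":-49.3,"rz":1.293,"hand":255},{"dx":-55.5,"dy":-49.3,"rz":1.293,"hand":255},{"dx":-55.5,"dy":-49.3,"rz":1.293,"hand":255},{"dx":-55.5,"dy":-49.3,"rz":1.293,"hand":255},{"dx":-55.5,"dy":-49.3,"rz":1.293,"hand":255},{"dx":-55.5,"dy":-49.3,"rz":1.293,"hand":255},{"dx":-55.5,"dy":-49.3,"rz":1.293,"hand":255},{"dx":-55.5,"dy":-49.3,"rz":1.293,"hand":255},{"dx":-55.5,"dy":-49.3,"rz":1.293,"hand":255},{"dx":-55.5,"dy":-49.3,"rz":1.293,"hand":255},{"dx":-55.5,"dy":-49.3,"rz":1.293,"hand":255},{"dx":-55.5,"dy":-49.3,"rz":1.293,"hand":255},{"dx":-55.5,"dy":-49.3,"rz":1.293,"hand":255},{"dx":-55.5,"dy":-49.3,"rz":1.293,"hand":255},{"dx":-55.5,"dy":-49.3,"rz":1.293,"hand":255}]}}

```text
validation failed for argument at $.ta...
```

>>> {"method": "play_rows", "body": {"targets": [{"dx":-6.0,"dy":-5.0,"dz":0.0,"rx":0.0,"ry":0.0,"rz":0.1,"hand":255}]}}

```text
clock: 0.18
eef_pos: [0.2644, 0.5954, 0.2489]
tcp_rot: [-0.733, -3.052, -0.003]
ft_force: [0.7, 0.7, -0.4]
finger_gap: 0.0753
finger_force: 0.0
```

>>> {"method": "play_rows", "body": {"targets": [{"dx":-56.7,"dy":-41.1,"dz":0,"rx":0,"ry":0,"rz":1.194,"hand":255},{"dx":-56.7,"dy":-41.1,"dz":0,"rx":0,"ry":0,"rz":1.194,"hand":255},{"dx":-56.7,"dy":-41.1,"dz":0,"rx":0,"ry":0,"rz":1.194,"hand":255},{"dx":-56.7,"dy":-41.1,"dz":0,"rx":0,"ry":0,"rz":1.194,"hand":255},{"dx":-56.7,"dy":-41.1,"dz":0,"rx":0,"ry":0,"rz":1.194,"hand":255},{"dx":-56.7,"dy":-41.1,"dz":0,"rx":0,"ry":0,"rz":1.194,"hand":255},{"dx":-56.7,"dy":-41.1,"dz":0,"rx":0,"ry":0,"rz":1.194,"hand":255},{"dx":-56.7,"dy":-41.1,"dz":0,"rx":0,"ry":0,"rz":1.194,"hand":255},{"dx":-56.7,"dy":-41.1,"dz":0,"rx":0,"ry":0,"rz":1.194,"hand":255},{"dx":-56.7,"dy":-41.1,"dz":0,"rx":0,"ry":0,"rz":1.194,"hand":255},{"dx":-56.7,"dy":-41.1,"dz":0,"rx":0,"ry":0,"rz":1.194,"hand":255},{"dx":-56.7,"dy":-41.1,"dz":0,"rx":0,"ry":0,"rz":1.194,"hand":255},{"dx":-56.7,"dy":-41.1,"dz":0,"rx":0,"ry":0,"rz":1.194,"hand":255},{"dx":-56.7,"dy":-41.1,"dz":0,"rx":0,"ry":0,"rz":1.194,"hand":255},{"dx":-56.7,"dy":-41.1,"dz":0,"rx":0,"ry":0,"rz":1.194,"hand":255},{"dx":-56.7,"dy":-41.1,"dz":0,"rx":0,"ry":0,"rz":1.194,"hand":255},{"dx":-56.7,"dy":-41.1,"dz":0,"rx":0,"ry":0,"rz":1.194,"hand":255},{"dx":-56.7,"dy":-41.1,"dz":0,"rx":0,"ry":0,"rz":1.194,"hand":255}]}}

```text
clock: 1.68
eef_pos: [0.5855, -0.0387, 0.2497]
tcp_rot: [2.331, 2.103, -0.002]
ft_force: [-0.7, 0.1, 0.3]
finger_gap: -0.0002
finger_force: 0.0
```

```bash
python3 - <<'E'
from rig import *
import cv2,pickle
s=read_state();c=read_camera("wrist");pickle.dump((s,c),open("w.pkl","wb"));cv2.imwrite("pics/w0.png",c["color"][:,:,::-1])
print(s["eef_pos"],s["tcp_rot"],c["mount"].round(4).tolist(),c["camera_matrix"].tolist())
E
```

```text
[ 0.58551451 -0.03871184  0.24974477] [ 2.33067309e+00  2.10257685e+00 -1.88751457e-03] [[0.0011, -0.9563, -0.2923, 0.0763], [1.0, 0.001, 0.0005, 0.0004], [-0.0002, -0.2923, 0.9563, -0.1245], [0.0, 0.0, 0.0, 1.0]] [[320.89745275201807, 0.0, 275.91679306978494], [0.0, 320.89745275201807, 214.13011256805868], [0.0, 0.0, 1.0]]
```

View pics/w0.png

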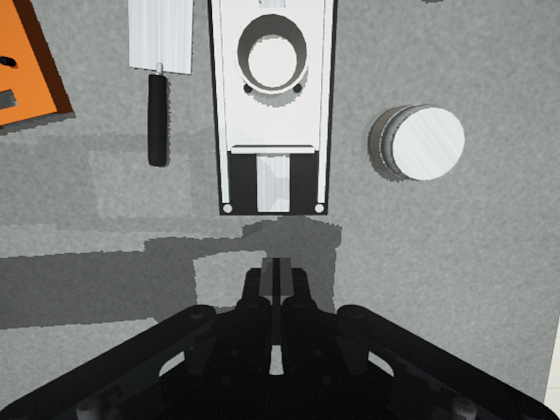

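The wrist view shows the bar's free end at (273, 211) and the back plate's rear top edge at (273, 153), with the fingers aligned with the slide.

```bash
python3 - <<'E'
import pickle,numpy as np
from scipy.spatial.transform import Rotation as R
s,c=pickle.load(open("w.pkl","rb"))
M=c["mount"];K=c["camera_matrix"];Rw=R.from_rotvec(s["tcp_rot"]).as_matrix();p0=s["eef_pos"]
def tool(u,v,z):
    o=p0+Rw@M[:3,3];d=Rw@M[:3,:3]@np.linalg.solve(K,[u,v,1.]);p=o+d*(z-o[2])/d[2]
    return p.round(4),(Rw.T@(p-p0)).round(4)
for n,a in dict(barend=(273,211.5,.025),back=(273,154,.062),barL=(256.5,211,.025),barR=(289.5,211,.025),railL=(228,209,.022),railR=(319.5,209,.022),farL=(222,20,.022),farR=(329.5,20,.022)).items(): print(n,*tool(*a))
E
```

```text
barend [ 0.5802 -0.0662  0.025 ] [-0.0273 -0.0027  0.2248]
back [0.5876 0.0022 0.062 ] [ 0.0414 -0.0023  0.1876]
barL [ 0.5616 -0.0637  0.025 ] [-0.0267 -0.0214  0.2248]
barR [ 0.5989 -0.0675  0.025 ] [-0.0267  0.016   0.2248]
railL [ 0.5293 -0.0589  0.022 ] [-0.0252 -0.0541  0.2277]
railR [ 0.6333 -0.0696  0.022 ] [-0.0252  0.0504  0.2279]
farL [0.5512 0.1302 0.022 ] [ 0.1651 -0.0518  0.2272]
farR [0.6546 0.1197 0.022 ] [0.1653 0.0522 0.2274]
```

>>> {"method": "play_rows", "body": {"targets": [{"dx":0,"dy":-0.2,"dz":3,"rx":0,"ry":0,"rz":0.01,"hand":255},{"dx":0,"dy":-0.2,"dz":7,"rx":0,"ry":0,"rz":0.01,"hand":255},{"dx":0,"dy":-0.2,"dz":11,"rx":0,"ry":0,"rz":0.01,"hand":255},{"dx":0,"dy":-0.2,"dz":15,"rx":0,"ry":0,"rz":0.01,"hand":255},{"dx":0,"dy":-0.2,"dz":18,"rx":0,"ry":0,"rz":0.01,"hand":255},{"dx":0,"dy":-0.2,"dz":19,"rx":0,"ry":0,"rz":0.01,"hand":255},{"dx":0,"dy":-0.2,"dz":19,"rx":0,"ry":0,"rz":0.01,"hand":255},{"dx":0,"dy":-0.2,"dz":19,"rx":0,"ry":0,"rz":0.01,"hand":255}]}}

```text
clock: 2.4
eef_pos: [0.5816, -0.0323, 0.0608]
tcp_rot: [-2.337, -2.099, 0.0]
ft_force: [0.8, 0.4, -0.7]
finger_gap: -0.0
finger_force: 0.0
```

>>> {"method": "play_rows", "body": {"targets": [{"dx":0,"dy":0.2,"dz":1.2,"rx":0,"ry":0,"rz":0,"hand":255},{"dx":0,"dy":0.2,"dz":1.6,"rx":0,"ry":0,"rz":0,"hand":255},{"dx":0,"dy":0.2,"dz":2.0,"rx":0,"ry":0,"rz":0,"hand":255},{"dx":0,"dy":0.2,"dz":2.1,"rx":0,"ry":0,"rz":0,"hand":255},{"dx":0,"dy":0.2,"dz":2.1,"rx":0,"ry":0,"rz":0,"hand":255},{"dx":0,"dy":0.2,"dz":2.1,"rx":0,"ry":0,"rz":0,"hand":255}]}}

```text
clock: 2.9
eef_pos: [0.585, -0.0332, 0.0405]
tcp_rot: [2.337, 2.097, 0.004]
ft_force: [2.6, 2.0, 3.1]
finger_gap: 0.0003
finger_force: 1.4
```

>>> {"method": "play_rows", "body": {"targets": [{"dx":0,"dy":0,"dz":0.3,"rx":0,"ry":0,"rz":0,"hand":255},{"dx":0,"dy":0,"dz":0.65,"rx":0,"ry":0,"rz":0,"hand":255},{"dx":0,"dy":0,"dz":0.65,"rx":0,"ry":0,"rz":0,"hand":255},{"dx":0,"dy":0,"dz":0.65,"rx":0,"ry":0,"rz":0,"hand":255},{"dx":0,"dy":0,"dz":0.65,"rx":0,"ry":0,"rz":0,"hand":255}]}}

```text
clock: 3.32
eef_pos: [0.5845, -0.0333, 0.0333]
tcp_rot: [2.337, 2.097, 0.002]
ft_force: [3.4, 1.3, 4.7]
finger_gap: 0.0002
finger_force: 2.3
```

>>> {"method": "play_rows", "body": {"targets": [{"dx":0.5,"dy":0,"dz":-0.05,"rx":0,"ry":0,"rz":-0.01,"hand":255},{"dx":1.0,"dy":0,"dz":-0.05,"rx":0,"ry":0,"rz":-0.01,"hand":255},{"dx":1.5,"dy":0,"dz":-0.05,"rx":0,"ry":0,"rz":-0.01,"hand":255},{"dx":1.7,"dy":0,"dz":-0.05,"rx":0,"ry":0,"rz":-0.01,"hand":255},{"dx":1.9,"dy":0,"dz":-0.05,"rx":0,"ry":0,"rz":-0.01,"hand":255},{"dx":2.1,"dy":0,"dz":-0.05,"rx":0,"ry":0,"rz":-0.01,"hand":255},{"dx":2.3,"dy":0,"dz":-0.05,"rx":0,"ry":0,"rz":-0.01,"hand":255},{"dx":2.5,"dy":0,"dz":-0.05,"rx":0,"ry":0,"rz":-0.01,"hand":255},{"dx":2.7,"dy":0,"dz":-0.05,"rx":0,"ry":0,"rz":-0.01,"hand":255},{"dx":2.9,"dy":0,"dz":-0.05,"rx":0,"ry":0,"rz":-0.01,"hand":255},{"dx":3.1,"dy":0,"dz":-0.05,"rx":0,"ry":0,"rz":-0.01,"hand":255},{"dx":3.3,"dy":0,"dz":-0.05,"rx":0,"ry":0,"rz":-0.01,"hand":255}]}}

```text
clock: 4.32
eef_pos: [0.5864, -0.0013, 0.0329]
tcp_rot: [2.327, 2.11, -0.003]
ft_force: [-0.9, -8.7, 3.5]
finger_gap: -0.0001
finger_force: 2.4
```

>>> {"method": "play_rows", "body": {"targets": [{"dx":0.25,"dy":0,"dz":-0.03,"rx":0,"ry":0,"rz":0,"hand":255},{"dx":0.55,"dy":0,"dz":-0.03,"rx":0,"ry":0,"rz":0,"hand":255},{"dx":0.85,"dy":0,"dz":-0.03,"rx":0,"ry":0,"rz":0,"hand":255},{"dx":1.15,"dy":0,"dz":-0.03,"rx":0,"ry":0,"rz":0,"hand":255},{"dx":1.45,"dy":0,"dz":-0.03,"rx":0,"ry":0,"rz":0,"hand":255},{"dx":1.75,"dy":0,"dz":-0.03,"rx":0,"ry":0,"rz":0,"hand":255},{"dx":2.05,"dy":0,"dz":-0.03,"rx":0,"ry":0,"rz":0,"hand":255},{"dx":2.35,"dy":0,"dz":-0.03,"rx":0,"ry":0,"rz":0,"hand":255},{"dx":2.65,"dy":0,"dz":-0.03,"rx":0,"ry":0,"rz":0,"hand":255},{"dx":2.95,"dy":0,"dz":-0.03,"rx":0,"ry":0,"rz":0,"hand":255},{"dx":3.25,"dy":0,"dz":-0.03,"rx":0,"ry":0,"rz":0,"hand":255},{"dx":3.5,"dy":0,"dz":-0.03,"rx":0,"ry":0,"rz":0,"hand":255}]}}

```text
clock: 5.32
eef_pos: [0.5897, 0.0336, 0.0331]
tcp_rot: [2.327, 2.11, -0.004]
ft_force: [-0.5, -8.8, 4.0]
finger_gap: 0.0003
finger_force: 2.4
```

```bash
python3 - <<'E'
from rig import *
import cv2
s=read_state();c=read_camera("wrist");cv2.imwrite("pics/w1.png",c["color"][:,:,::-1])
c=read_camera("top");cv2.imwrite("pics/t1.png",cv2.resize(c["color"][120:220,200:390,::-1],None,fx=4,fy=4))
E
```

```text
(no output)
```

View pics/w1.png

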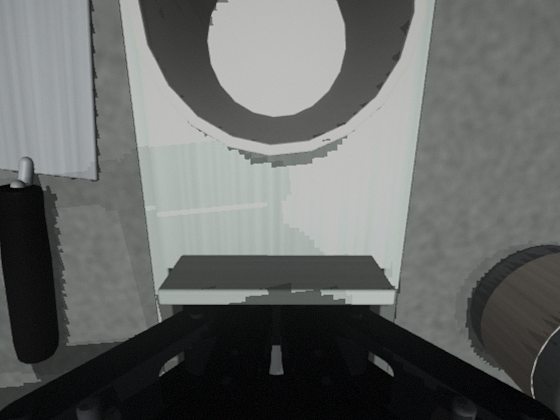

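The wrist view shows the fingers square against the back plate (row ~300) and the cup still centred between its pegs, so I keep pushing.

>>> {"method": "play_rows", "body": {"targets": [{"dx":0.25,"dy":0,"dz":-0.03,"rx":0,"ry":0,"rz":0,"hand":255},{"dx":0.55,"dy":0,"dz":-0.03,"rx":0,"ry":0,"rz":0,"hand":255},{"dx":0.85,"dy":0,"dz":-0.03,"rx":0,"ry":0,"rz":0,"hand":255},{"dx":1.15,"dy":0,"dz":-0.03,"rx":0,"ry":0,"rz":0,"hand":255},{"dx":1.45,"dy":0,"dz":-0.03,"rx":0,"ry":0,"rz":0,"hand":255},{"dx":1.75,"dy":0,"dz":-0.03,"rx":0,"ry":0,"rz":0,"hand":255},{"dx":2.0,"dy":0,"dz":-0.03,"rx":0,"ry":0,"rz":0,"hand":255},{"dx":2.2,"dy":0,"dz":-0.03,"rx":0,"ry":0,"rz":0,"hand":255},{"dx":2.4,"dy":0,"dz":-0.03,"rx":0,"ry":0,"rz":0,"hand":255},{"dx":2.6,"dy":0,"dz":-0.03,"rx":0,"ry":0,"rz":0,"hand":255},{"dx":2.7,"dy":0,"dz":-0.03,"rx":0,"ry":0,"rz":0,"hand":255}]}}

```text
clock: 6.33
eef_pos: [0.5922, 0.0604, 0.0333]
tcp_rot: [-2.327, -2.11, 0.004]
ft_force: [0.0, -9.5, 4.0]
finger_gap: 0.0
finger_force: 2.4
```

>>> {"method": "play_rows", "body": {"targets": [{"dx":0.1,"dy":0,"dz":-0.02,"rx":0,"ry":0,"rz":0,"hand":255},{"dx":0.2,"dy":0,"dz":-0.02,"rx":0,"ry":0,"rz":0,"hand":255},{"dx":0.3,"dy":0,"dz":-0.02,"rx":0,"ry":0,"rz":0,"hand":255},{"dx":0.35,"dy":0,"dz":-0.02,"rx":0,"ry":0,"rz":0,"hand":255}]}}

```text
clock: 6.67
eef_pos: [0.5919, 0.0606, 0.0334]
tcp_rot: [2.324, 2.11, -0.011]
ft_force: [-2.6, -23.4, 6.1]
finger_gap: -0.0
finger_force: 2.3
```

```bash
python3 - <<'E'
from rig import *
import cv2
c=read_camera("top");cv2.imwrite("pics/t2.png",cv2.resize(c["color"][120:220,200:390,::-1],None,fx=4,fy=4,interpolation=cv2.INTER_CUBIC))
E
```

```text
(no output)
```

View pics/t2.png

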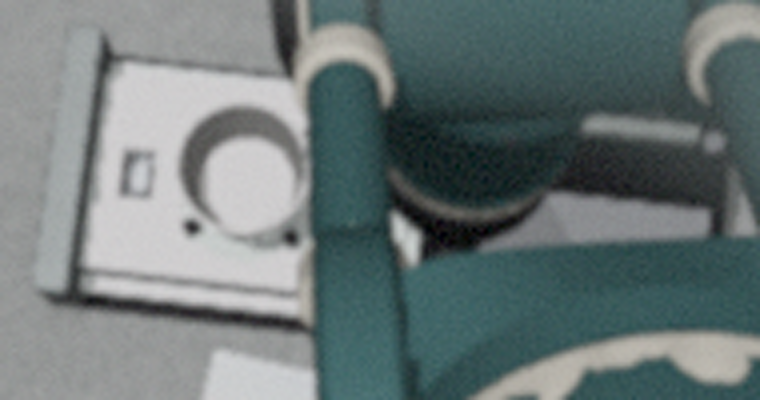

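The tray front is against the end block (crop col ~85–110), the pin shows inside the window (138, 173), and the cup is in place. I back off the push first, then let the bar up.

>>> {"method": "play_rows", "body": {"targets": [{"dx":-0.2,"dy":0,"dz":0,"rx":0,"ry":0,"rz":0,"hand":255},{"dx":-0.4,"dy":0,"dz":0,"rx":0,"ry":0,"rz":0,"hand":255},{"dx":-0.7,"dy":0,"dz":0,"rx":0,"ry":0,"rz":0,"hand":255},{"dx":-1.0,"dy":0,"dz":0,"rx":0,"ry":0,"rz":0,"hand":255},{"dx":-1.2,"dy":0,"dz":0,"rx":0,"ry":0,"rz":0,"hand":255},{"dx":-1.2,"dy":0,"dz":0,"rx":0,"ry":0,"rz":0,"hand":255},{"dx":-1.2,"dy":0,"dz":-0.3,"rx":0,"ry":0,"rz":0,"hand":255},{"dx":-1.2,"dy":0,"dz":-0.6,"rx":0,"ry":0,"rz":0,"hand":255},{"dx":-1.2,"dy":0,"dz":-0.9,"rx":0,"ry":0,"rz":0,"hand":255},{"dx":-1.2,"dy":0,"dz":-1.2,"rx":0,"ry":0,"rz":0,"hand":255},{"dx":-1.2,"dy":0,"dz":-1.6,"rx":0,"ry":0,"rz":0,"hand":255},{"dx":-1.4,"dy":0,"dz":-2.5,"rx":0,"ry":0,"rz":0,"hand":255},{"dx":-2,"dy":0,"dz":-4,"rx":0,"ry":0,"rz":0,"hand":255},{"dx":-4,"dy":0,"dz":-7,"rx":0,"ry":0,"rz":0,"hand":255},{"dx":-7,"dy":0,"dz":-10,"rx":0,"ry":0,"rz":0,"hand":255},{"dx":-10,"dy":0,"dz":-13,"rx":0,"ry":0,"rz":0,"hand":255},{"dx":-13,"dy":0,"dz":-16,"rx":0,"ry":0,"rz":0,"hand":255},{"dx":-15,"dy":0,"dz":-18,"rx":0,"ry":0,"rz":0,"hand":255},{"dx":-15,"dy":0,"dz":-18,"rx":0,"ry":0,"rz":0,"hand":255},{"dx":-15,"dy":0,"dz":-18,"rx":0,"ry":0,"rz":0,"hand":255}]}}

```text
clock: 8.38
eef_pos: [0.5796, -0.0861, 0.2165]
tcp_rot: [2.328, 2.105, 0.004]
ft_force: [0.1, 0.7, -0.2]
finger_gap: 0.0001
finger_force: 0.0
```

```bash
python3 - <<'E'
from rig import *
import cv2,numpy as np
c=read_camera("top");a=cv2.resize(c["color"][120:220,200:390,::-1],None,fx=4,fy=4,interpolation=cv2.INTER_CUBIC)
b=read_camera("scene");b=cv2.resize(b["color"][180:280,180:350,::-1],(340,200),interpolation=cv2.INTER_CUBIC)
o=np.zeros((600,760,3),np.uint8);o[:400]=a;o[400:,:340]=b;cv2.imwrite("pics/t3.png",o)
print(read_state()["ft_force"])
E
```

```text
[ 0.27692412  0.55105969 -0.925598  ]
```

View pics/t3.png

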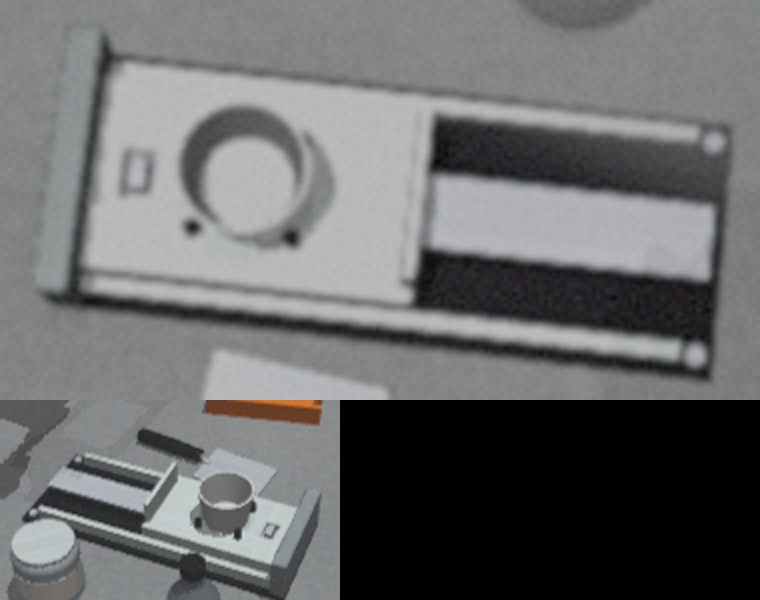

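The tray is home, the pin (138, 172) stands in the window, the bar end is back at its raised position, the cup is upright between its pegs, and the arm is clear.

```bash
python3 -c "
from rig import hand_in
print(hand_in())"
```

```text
the job is handed in; nothing more can be done
None
```

I pushed the tray home against the end block with the bar held down, then let the bar up so the pin locked in the window; the arm is clear, the cup and bystanders were left alone, and the job is handed in at about 8.5 s.

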